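# Set out the fingerprint powders and solvent for the stock photograph

## Task

Set out the powder jars for the stock photograph: stand the black-powder jar centred on the blue pad and the green-powder jar centred on the yellow pad, then put the white-powder jar centred on top of the green one. Stand the brown dropper vial on the desk exactly half-way between the two pads, on the line joining their centres. Keep all four upright, and leave the lens cap and the battery where they lie.

Things in the scene. Friction and masses are not known exactly. Their poses are not given: they have to be found in the camera images.
- jar_green_mid (a point): Loose screw jar of green powder, upright: clear body with green contents, black lid with a round green sticker. 54 mm across the lid (the widest part), 56 mm tall, lid in the top 12 mm, 70 g. This point is on its axis, half-way up (28 mm above its underside); z up.
- jar_black_mid (a point): Loose screw jar of black (dark grey) powder, upright: clear body with black (dark grey) contents, black lid without a sticker. 49 mm across the lid (the widest part), 52 mm tall, lid in the top 12 mm, 70 g. This point is on its axis, half-way up (26 mm above its underside); z up.
- jar_white_mid (a point): Loose screw jar of white powder, upright: clear body with white contents, black lid with a round white sticker. 45 mm across the lid (the widest part), 48 mm tall, lid in the top 12 mm, 70 g. This point is on its axis, half-way up (24 mm above its underside); z up.
- vial_mid (a point): Loose brown glass dropper vial, upright, with a black dropper cap: 87 mm tall in all, the round glass body 27 mm across from its underside up to 52 mm, the cap above it narrower (18 mm); 30 g. This point is on its axis, half-way up the glass body (26 mm above its underside); z up. Grasp it round the glass body.
- pad_blue: Fixed round blue pad lying on the desk, 72 mm across, 4 mm thick, flat top. Origin at the centre of its underside, z up; its y axis lies along the line through the centres of both pads, which are always 180 mm apart.
- pad_yellow: Fixed round yellow pad lying on the desk, 72 mm across, 4 mm thick, flat top. Origin at the centre of its underside, z up; its y axis lies along the line through the centres of both pads, which are always 180 mm apart.
- lens_cap: Loose black camera lens cap lying flat, 59 mm across, 10 mm thick: a bystander, not to be moved. Origin at the centre of its underside.
- cell_0: Loose cylindrical dark blue battery with a white band, lying flat, 19 mm across, 66 mm long along its own y: a bystander, not to be moved. Origin under its centre.

How it is judged:
At the end, for the whole second after the job is handed in: Black jar on the blue pad, green on the yellow (13 mm from centre); white jar on the green one's lid (12 mm off axis); vial on the desk, within 14 mm of the line through the pads' centres and 104 mm of either (half-way is 90); all upright (0.12 rad), at rest (horizontal distance between jar_green_mid and pad_yellow below 0.013 m and height (world z) of jar_green_mid between 0.027 and 0.037 m and horizontal distance between jar_black_mid and pad_blue below 0.013 m and height (world z) of jar_black_mid between 0.025 and 0.035 m and horizontal distance between jar_white_mid and jar_green_mid below 0.012 m and height (world z) of jar_white_mid between 0.079 and 0.089 m and horizontal distance between vial_mid and pad_blue below 0.104 m and horizontal distance between vial_mid and pad_yellow below 0.104 m and x of vial_mid in the frame of pad_blue between -0.014 and 0.014 m and height (world z) of vial_mid between 0.021 and 0.031 m and angle between each of jar_green_mid, jar_black_mid, jar_white_mid, vial_mid's own z axis and vertical below 0.12 rad and linear speed of each of jar_green, jar_black, jar_white, vial below 0.02 m/s); the robot touches nothing.
It fails at once if a jar or the vial is tipped over (angle between any of jar_green_mid, jar_black_mid, jar_white_mid, vial_mid's own z axis and vertical above 0.6 rad).
It fails at once if the lens cap is shifted by more than 20 mm (distance of lens_cap from where it was at the start of the episode above 0.02 m).
It fails at once if the battery is shifted by more than 20 mm (distance of cell_0 from where it was at the start of the episode above 0.02 m).
It also fails if it takes over 109 s, if anything falls off the work surface, if the arm or the gripper's body presses on something with over 40 N, if the wrist force passes 120 N, or if a joint passes its speed limit or range.

## Robot

A 6-joint arm with a two-finger parallel gripper is mounted at the origin on a cart in front of the work surface, level with it; the furniture and walls round the work are solid. World frame = base frame: x ahead of the robot, y to its left, z up, the work surface at z = 0. Lengths are in m, angles in rad, forces in N, time in s.
With the tool pointing down it reaches from about 0.3 to 1 m from the base axis. Payload 5.1 kg.
Tool frame: the origin (TCP) lies midway between the tips of the shut fingers; the grasp point (between the pads) lies 19 mm behind it; z points along the fingers, y is the line along which they close (so a half turn about z gives the same grasp; the last joint's range is limited). The gripper opens to 95 mm and grips with 3 to 60 N. Pads are 20 mm wide; open, the fingers measure 119 mm over their backs; the gripper's body (75 mm by 180 mm) begins 59 mm behind the grasp point.
Start: joints at [-1.252, 0.124, 1.65, -0, 1.367, -0.083], TCP at [0.254, -0.598, 0.215] pointing down, gripper open.
Joint ranges: [-2.61, 2.61], [-1.02, 2.33], [0.03, 2.71], [-1.35, 4.49], [0.32, 2.68], [-2.91, 2.91]. Speed limits (rad/s): [2.57, 2.57, 3.14, 3.14, 3.14, 3.14].

## Interface

Orientations are given as a unit quaternion [w, x, y, z].
In Python, from workcell import bot gives the robot as it stands.
- The arm moves only by the tool step_arm, never from a script. Its argument "series" is a list of rows, each a list of 5 numbers: the shift along the tool's x, y, z in units of 0.075 m (1.0 is 0.075 m), then the turn about the tool's z in units of 360 degrees (1.0 is 360 degrees), then the opening, from -1 (shut) to 1 (fully open). A call has 1 to 8 rows; each row shifts and turns the commanded pose from where the row before left it, along the tool's axes as they then stand; what a row does not reach is not made up. A row lasts 1/10 s, in which the tool goes at most 50 mm and 8.59 degrees, less where a joint would pass 70% of its speed; a pose out of reach is approached as far as the arm can. A call with a number of a shift or a turn outside -1 to 1 is refused whole. A call with a gripper value outside its range is refused whole. The fingers move at their own pace and stop on an object; the grip force is fixed at half the most. Time passes only in rows, so rows that do not move let the fingers close. It gives the time, the measured TCP pose, the force, the opening and the grip force at its end, in the units of the state.
- bot.state(): the state, without advancing time (a new reading comes with each control period).
- bot.get_image(name): name is "scene" or "top" or "wrist"; returns a dict with "color" (384x512x3 uint8, blue, green, red), "range_z" (384x512 float32, m along the optical axis (not along the pixel's ray), 0 where there is no reading), "K" (3x3 intrinsics, pixels), "R" (3x3) and "t" (3): a world point X has camera coordinates R X + t. Camera axes: x right, y down, z forward; pixel columns grow to the right and rows downward; lengths in m; the calibration is good to about 2 mm. A picture is of the moment at which its call begins.
- bot.finish_job(): hands the job in; it is judged then, once.
The state is a dict: "clock": time; "joints": joint angles; "joint_velocities": joint speeds; "effort": joint torques, N m; "tool_pos": TCP position; "ee_rot": TCP orientation; "force": force on the tool from outside, world axes, zero at the start; "wrist_torque": the same for the moment, N m; "width": finger opening in m; "gripper_force": force on a finger pad.
Only numpy, scipy, OpenCV 4.12 (cv2) and the standard library are available. Lean on these libraries where they do the work, as an engineer would, in place of code of your own. Each camera call takes 0.05 s, during which the arm holds its last target. There are 200 camera calls.

## Working session

There is one attempt and no reset: what is moved stays moved. The work goes in short steps, Python scripts to look and compute and a tool call to move; the robot and the scene stay as the last step left them, time stands still between calls to the robot, and variables do not carry over. Pictures are saved under pics/ and viewed, at most 14 in all, crops included, and the job is handed in when it is done.

Besides the shell and the picture viewer there is one more tool, called as a command line: name --pt "numbers of a row" for each row, then --argument value for the rest. step_arm: Moves the arm, as the interface text tells. Its arguments: {"type":"object","properties":{"series":{"type":"array","items":{"type":"array","items":{"type":"number"}}}},"required":["series"]}

```bash
mkdir -p pics
cat > h.py <<'E'
import numpy as np, cv2
from workcell import bot
def cloud(im):
    z=im["range_z"]; K=im["K"]; v,u=np.mgrid[:z.shape[0],:z.shape[1]]
    c=np.stack([(u-K[0,2])/K[0,0]*z,(v-K[1,2])/K[1,1]*z,z],-1)
    P=(c-im["t"])@im["R"]; P[z<=0]=np.nan
    return P
E
python3 - <<'E'
from h import *
a=bot.get_image("top"); b=bot.get_image("scene")
np.savez("top0.npz",**a); np.savez("scene0.npz",**b)
cv2.imwrite("pics/top0.png",a["color"]); cv2.imwrite("pics/scene0.png",b["color"])
print(a["R"],a["t"],a["K"]); print(bot.state())
E
```

```text
[[-0.00547817 -0.999398   -0.03425814]
 [-0.98412984  0.01146454 -0.17707915]
 [ 0.1773653   0.03274439 -0.9836002 ]] [-0.04930185  0.59424791  1.04921791] [[452.90625341   0.         254.21072798]
 [  0.         452.90625341 194.25887713]
 [  0.           0.           1.        ]]
{'clock': 0.1, 'joints': array([-1.25158808e+00,  1.24422449e-01,  1.65151786e+00, -4.03756027e-05,
        1.36753603e+00, -8.26212924e-02]), 'joint_velocities': array([-0.00115736, -0.00044465, -0.00168605, -0.00014577,  0.0015701 ,
       -0.00155989]), 'effort': array([-1.20163722e-04, -4.18883121e+01, -3.61095214e+01,  7.75835803e-02,
        4.62242332e-02, -8.20745140e-05]), 'tool_pos': array([ 0.25398249, -0.59768962,  0.21353285]), 'ee_rot': array([-9.32930321e-04,  9.79883179e-01,  1.99569705e-01, -1.30784721e-04]), 'force': array([-0.12721898, -0.89593915,  0.41201678]), 'wrist_torque': array([ 0.02046573,  0.02574994, -0.0070776 ]), 'gripper_force': 0.0, 'width': 0.09491568201754612}
```

View pics/top0.png

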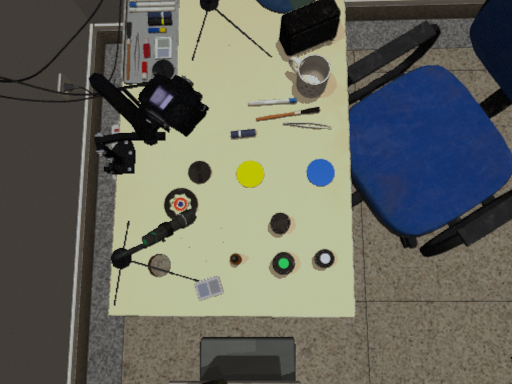

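View pics/scene0.png

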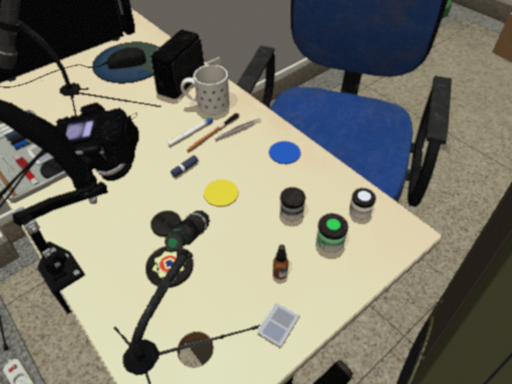

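The top view shows the black jar at (280,223), green at (284,263), white at (325,258) and the vial at (236,259). The yellow pad is at (250,174), blue at (321,172), the lens cap at (200,172) and the battery at (243,133). A microphone boom stands to the left, at about (165,230).

Run:
```python
from h import *
a=dict(np.load("top0.npz")); P=cloud(a); C=a["color"].astype(int)
for n,(u,v),z0,z1,r in [("black",(280,223),.044,.06,.04),("green",(284,263),.048,.064,.04),("white",(325,258),.04,.056,.04),("vial",(236,259),.075,.1,.03),("vialbody",(236,259),.02,.07,.03)]:
    c=P[v,u,:2]; m=(np.hypot(*(P[...,:2]-c).transpose(2,0,1))<r)&(P[...,2]>z0)&(P[...,2]<z1)
    q=P[m]; print(n,m.sum(),((q.min(0)+q.max(0))/2).round(4),q.mean(0).round(4),np.ptp(q,axis=0).round(3))
b,g,r=C[...,0],C[...,1],C[...,2]
V,U=np.mgrid[:384,:512]
for n,m,(u,v) in [("yel",(r-b>110)&(g-b>110),(250,174)),("blue",(b-r>100),(321,172)),("cap",(b+g+r<250),(200,172)),("cell",(b+g+r<330),(243,133))]:
    m=m&(np.hypot(U-u,V-v)<22); q=P[m]; q=q[np.isfinite(q[:,0])]; print(n,m.sum(),((q.min(0)+q.max(0))/2).round(4),q.mean(0).round(4),np.ptp(q,axis=0).round(3))
# tall stuff
for x in np.arange(.25,.95,.04):
    row=[]
    for y in np.arange(-.5,.4,.04):
        m=(abs(P[...,0]-x)<.02)&(abs(P[...,1]-y)<.02); row.append("%4d"%(1000*np.nanmax(P[m][:,2])) if m.any() else "   .")
    print("%.2f"%x,*row)
```

```text
black 318 [ 0.5244 -0.1172  0.0524] [ 0.5243 -0.1165  0.0519] [0.046 0.046 0.012]
green 398 [ 0.4281 -0.1226  0.0559] [ 0.4275 -0.1224  0.0561] [0.051 0.05  0.012]
white 281 [ 0.4394 -0.2213  0.0473] [ 0.4385 -0.2207  0.0482] [0.043 0.043 0.014]
vial 22 [ 0.4394 -0.0077  0.0836] [ 0.4391 -0.0078  0.0838] [0.009 0.01  0.013]
vialbody 78 [ 0.4386 -0.0078  0.0467] [ 0.4382 -0.0097  0.0478] [0.024 0.026 0.046]
yel 570 [ 0.6575 -0.0422  0.0035] [ 0.6566 -0.0416  0.0041] [0.068 0.067 0.014]
blue 563 [ 0.6589 -0.2211  0.0041] [ 0.6581 -0.2211  0.004 ] [0.07  0.067 0.015]
cap 402 [0.6505 0.0894 0.0066] [0.6608 0.0881 0.0091] [0.082 0.059 0.018]
cell 192 [ 0.7788 -0.0309  0.0083] [ 0.7628 -0.0277  0.0136] [0.057 0.076 0.027]
0.25 -726 -727 -728 -732 -731 -732 -728 -731 -734 -732 -735 -730 -733 -725 -728 -732 -733 -734 -727 -727 -731 -727 -730
0.29 -727 -728 -733    .    .    5    5    6    5    5    5    4    3    5    4    4    5    7    6    3    2    .    .
0.33 -727 -728 -730    .    .    5    6    7    6    5    7    6    5    8   12   10    6    6    6    6   18    .    .
0.37 -729 -729
[... 1085 characters left out ...]
 -260 -276    5    7    6    6    6    6    5    4    6  200  207  206  264  285  161  169    .    .
0.77 -248 -244 -248 -253 -260    4    9   12   12   13    7   21   20   20  208  207  200  266  308  313    5    .    .
0.81 -245 -243 -241 -247 -255    4    5   12   15   12   15   12    5    7  198  206  200  192  305  309    5    .    .
0.85 -239 -237 -235 -244 -252    6    5   92   92   16   16   17    5    5  171  201  197  188  151  128   94   74   64
0.89 -236 -234 -235 -237 -250    4   93   92   94    5    6    5    5    6    9    6    .    .   21   21   19    .    .
0.93 -234 -234 -235  -64  -60    5   89   94   92   84    6    4    6    6    6    5   21   16   20   20   21  -33    .
```

step_arm --pt "0 0 0 -0.02325 0.6" --pt "0 0 0 -0.02325 0.6" --pt "0 0 0 -0.02325 0.6" --pt "0 0 0 -0.02325 0.6" --pt "0 0 0 -0.02325 0.6" --pt "0 0 0 -0.02325 0.6" --pt "0 0 0 -0.02325 0.6" --pt "0 0 0 -0.02325 0.6"

```text
clock: 0.9
tool_pos: [0.254, -0.5979, 0.2139]
ee_rot: [-0.001, 0.705, 0.709, 0.0]
force: [0.1, 0.1, 0.2]
width: 0.076
gripper_force: 0.0
```

step_arm --pt "0.5 0.3 0 0 0.6" --pt "0.55 0.3 0 0 0.6" --pt "0.55 0.3 0 0 0.6" --pt "0.55 0.3 0 0 0.6" --pt "0.55 0.3 0 0 0.6" --pt "0.55 0.3 0 0 0.6" --pt "0.55 0.3 0 0 0.6" --pt "0.55 0.3 0 0 0.6"

```text
clock: 1.7
tool_pos: [0.4346, -0.2701, 0.2143]
ee_rot: [-0.0, 0.707, 0.707, 0.0]
force: [0.4, 0.3, 0.1]
width: 0.076
gripper_force: 0.0
```

step_arm --pt "0.55 0.3 0 0 0.6" --pt "0.55 0.3 0 0 0.6" --pt "0.55 0.3 0 0 0.6" --pt "0.4 0.3 0 0 0.6" --pt "0 0 0 0 0.6" --pt "0 0 0 0 0.6"

```text
clock: 2.3
tool_pos: [0.5241, -0.1178, 0.2141]
ee_rot: [-0.0, 0.707, 0.708, -0.001]
force: [-0.4, -0.3, -1.0]
width: 0.0765
gripper_force: 0.0
```

```bash
cat >> h.py <<'E'
def blob(P,c,z0,z1,r):
    m=(np.hypot(P[...,0]-c[0],P[...,1]-c[1])<r)&(P[...,2]>z0)&(P[...,2]<z1)
    q=P[m]
    if len(q)<20: return m.sum()
    # lid-top circle
    o,rad=cv2.minEnclosingCircle(q[:,:2].astype(np.float32))
    return m.sum(),q.mean(0).round(4),np.round(o,4),round(rad,4)
E
python3 - <<'E'
from h import *
a=bot.get_image("wrist"); P=cloud(a); cv2.imwrite("pics/w1.png",a["color"])
print("black",blob(P,(.524,-.117),.046,.062,.04)); print("green",blob(P,(.428,-.122),.05,.066,.04))
print("desk z",np.nanmedian(P[...,2]))
E
```

```text
black (np.int64(1797), array([ 0.526 , -0.1146,  0.0512]), array([ 0.5261, -0.1154]), 0.0245)
green (np.int64(2236), array([ 0.4297, -0.1205,  0.0554]), array([ 0.4289, -0.1214]), 0.027)
desk z -7.971687609601706e-05
```

View pics/w1.png

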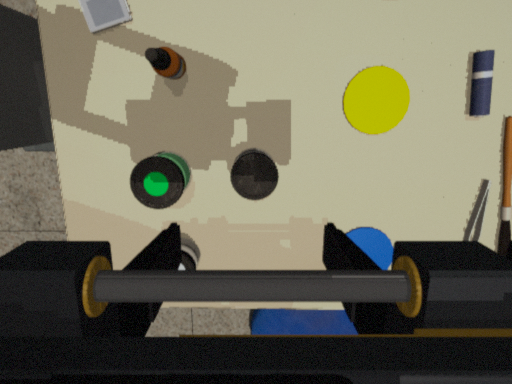

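The wrist view has the black jar at (255,175), green at (158,182) and the yellow pad at (376,100). It agrees with the top view to about 2 mm, so I'll descend on the black jar.

step_arm --pt "0.03 0.02 0.5 0 0.6" --pt "0 0 0.6 0 0.6" --pt "0 0 0.6 0 0.6" --pt "0 0 0.5 0 0.6" --pt "0 0 0.3 0 0.6" --pt "0 0 0 0 0.6" --pt "0 0 0 0 -0.2" --pt "0 0 0 0 -0.3"

```text
clock: 3.15
tool_pos: [0.5272, -0.1173, 0.0293]
ee_rot: [0.002, 0.708, 0.707, 0.001]
force: [-0.6, 0.6, 0.6]
width: 0.065
gripper_force: 0.0
```

step_arm --pt "0 0 0 0 -0.5" --pt "0 0 0 0 -0.5" --pt "0 0 0 0 -0.5" --pt "0 0 0 0 -0.5" --pt "0 0 -0.1 0 -0.5" --pt "0 0 -0.3 0 -0.5" --pt "0 0 -0.3 0 -0.5" --pt "0 0 -0.3 0 -0.5"

```text
clock: 3.95
tool_pos: [0.5253, -0.1157, 0.1026]
ee_rot: [-0.001, 0.707, 0.707, -0.0]
force: [0.1, -0.1, -0.8]
width: 0.0484
gripper_force: 30.0
```

```bash
cat >> h.py <<'E'
def pads(a):
    P=cloud(a); C=a["color"].astype(int); b,g,r=C[...,0],C[...,1],C[...,2]
    for n,m,c in [("yel",(r-b>90)&(g-b>90),(.658,-.041)),("blue",(b-r>90)&(b-g>50),(.659,-.22))]:
        q=P[m&(np.hypot(P[...,0]-c[0],P[...,1]-c[1])<.06)&(abs(P[...,2])<.02)]
        if len(q)>30:
            h=cv2.convexHull(q[:,:2].astype(np.float32))[:,0].astype(float)
            A=np.c_[2*h,np.ones(len(h))]; s=np.linalg.lstsq(A,(h**2).sum(1),rcond=None)[0]
            print(n,len(q),"fit",s[:2].round(4),"r",np.sqrt(s[2]+s[0]**2+s[1]**2).round(4),q.mean(0).round(4))
E
python3 - <<'E'
from h import *
pads(dict(np.load("top0.npz")))
a=bot.get_image("wrist"); pads(a); cv2.imwrite("pics/w2.png",a["color"])
E
```

```text
yel 580 fit [ 0.6572 -0.0411] r 0.0353 [ 0.6565 -0.0414  0.004 ]
blue 562 fit [ 0.6584 -0.2213] r 0.0341 [ 0.6579 -0.2211  0.004 ]
yel 7136 fit [ 0.6582 -0.0402] r 0.0362 [ 0.6572 -0.0397  0.0031]
```

View pics/w2.png

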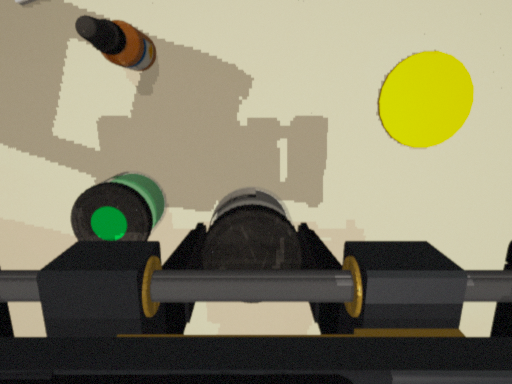

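The black jar is held upright at (252,245) and the yellow pad fits cleanly at (425,98). Next I'll carry it to the blue pad.

step_arm --pt "-0.2 0.25 0 0 -0.5" --pt "-0.3 0.4 0 0 -0.5" --pt "-0.35 0.45 0 0 -0.5" --pt "-0.3 0.4 0 0 -0.5" --pt "-0.243 0.29 0 0 -0.5" --pt "0 0 0 0 -0.5" --pt "0 0 0.4 0 -0.5" --pt "0 0 0.3 0 -0.5"

```text
clock: 4.8
tool_pos: [0.6593, -0.22, 0.0481]
ee_rot: [-0.001, 0.707, 0.707, -0.0]
force: [0.1, -0.2, -1.4]
width: 0.0483
gripper_force: 30.0
```

step_arm --pt "0 0 0.1 0 -0.5" --pt "0 0 0.07 0 -0.5" --pt "0 0 0.05 0 -0.5" --pt "0 0 0 0 -0.5" --pt "0 0 0 0 -0.5"

```text
clock: 5.3
tool_pos: [0.6608, -0.2208, 0.0345]
ee_rot: [0.001, 0.707, 0.707, 0.0]
force: [-0.1, 0.4, -1.2]
width: 0.0481
gripper_force: 30.0
```

step_arm --pt "0 0 0.025 0 -0.5" --pt "0 0 0 0 -0.5"

```text
clock: 5.5
tool_pos: [0.661, -0.221, 0.0328]
ee_rot: [0.001, 0.707, 0.707, 0.0]
force: [0.5, -0.1, 3.2]
width: 0.0484
gripper_force: 30.0
```

step_arm --pt "0 0 0.025 0 -0.5" --pt "0 0 0 0 -0.5"

```text
clock: 5.7
tool_pos: [0.6611, -0.2211, 0.0327]
ee_rot: [0.001, 0.707, 0.707, 0.0]
force: [-5.3, 2.0, 11.0]
width: 0.0481
gripper_force: 30.0
```

step_arm --pt "0 0 -0.05 0 0.6" --pt "0 0 0 0 0.6" --pt "0 0 0 0 0.6" --pt "0 0 -0.3 0 0.6" --pt "0 0 -0.6 0 0.6" --pt "0 0 -0.6 0 0.6" --pt "0 0 -0.6 0 0.6" --pt "0 0 0 0 0.6"

```text
clock: 6.5
tool_pos: [0.664, -0.2222, 0.2001]
ee_rot: [0.007, 0.707, 0.707, 0.003]
force: [0.5, -0.3, 1.0]
width: 0.0761
gripper_force: 0.0
```

step_arm --pt "0.22 -0.51 0 0 0.6" --pt "0.22 -0.52 0 0 0.6" --pt "0.22 -0.52 0 0 0.6" --pt "0.22 -0.52 0 0 0.6" --pt "0.22 -0.52 0 0 0.6" --pt "0.22 -0.51 0 0 0.6" --pt "0 0 0 0 0.6" --pt "0 0 0 0 0.6"

```text
clock: 7.3
tool_pos: [0.4272, -0.1213, 0.1903]
ee_rot: [0.0, 0.707, 0.707, 0.0]
force: [-0.1, 0.4, -0.2]
width: 0.0762
gripper_force: 0.0
```

Run:
```python
from h import *
a=bot.get_image("wrist"); P=cloud(a); cv2.imwrite("pics/w3.png",a["color"])
print("green",blob(P,(.428,-.122),.05,.066,.04)); pads(a)
t=bot.get_image("top"); P=cloud(t); print("black",blob(P,(.659,-.22),.05,.066,.04),"wristview",blob(cloud(a),(.659,-.22),.05,.066,.04)); print(bot.state()["tool_pos"])
```

```text
green (np.int64(2555), array([ 0.4288, -0.1203,  0.0553]), array([ 0.4289, -0.1213]), 0.027)
yel 3974 fit [ 0.6568 -0.0404] r 0.0355 [ 0.6559 -0.0401  0.003 ]
blue 274 fit [ 0.6583 -0.2186] r 0.0335 [ 0.6591 -0.1914  0.0031]
black (np.int64(301), array([ 0.6583, -0.2208,  0.0559]), array([ 0.6584, -0.2209]), 0.0244) wristview 0
[ 0.42842619 -0.12192662  0.19084967]
```

The top view puts the black jar within 1 mm of the blue pad's centre. I'll pick up green now.

step_arm --pt "0 0 0.45 0 0.6" --pt "0 0 0.6 0 0.6" --pt "0 0 0.6 0 0.6" --pt "0 0 0.35 0 0.6" --pt "0 0 0.15 0 0.6" --pt "0 0 0 0 0.6" --pt "0 0 0 0 0.1" --pt "0 0 0 0 -0.2"

```text
clock: 8.2
tool_pos: [0.4295, -0.1223, 0.0315]
ee_rot: [0.002, 0.707, 0.707, 0.001]
force: [0.0, -0.3, -0.5]
width: 0.0652
gripper_force: 0.0
```

step_arm --pt "0 0 0 0 -0.5" --pt "0 0 0 0 -0.5" --pt "0 0 0 0 -0.5" --pt "0 0 0 0 -0.5" --pt "0 0 -0.1 0 -0.5" --pt "0 0 -0.4 0 -0.5" --pt "0 0 -0.4 0 -0.5" --pt "0 0 -0.3 0 -0.5"

```text
clock: 9.0
tool_pos: [0.4274, -0.1215, 0.1209]
ee_rot: [0.0, 0.707, 0.707, 0.0]
force: [-0.3, -0.8, -2.2]
width: 0.0538
gripper_force: 30.0
```

step_arm --pt "0 0 0 0 -0.5" --pt "0 0 0 0 -0.5"

```text
clock: 9.2
tool_pos: [0.4272, -0.1214, 0.1189]
ee_rot: [-0.0, 0.707, 0.707, -0.0]
force: [-0.4, -1.3, -2.2]
width: 0.0534
gripper_force: 30.0
```

step_arm --pt "0 0.3 0 0 -0.5" --pt "0.1 0.5 0 0 -0.5" --pt "0.2 0.5 0 0 -0.5" --pt "0.2 0.5 0 0 -0.5" --pt "0.2 0.5 0 0 -0.5" --pt "0.2 0.45 0 0 -0.5" --pt "0.18 0.32 0 0 -0.5" --pt "0 0 0 0 -0.5"

```text
clock: 10.0
tool_pos: [0.6585, -0.0388, 0.1161]
ee_rot: [-0.002, 0.706, 0.708, -0.001]
force: [-0.5, -0.4, -0.8]
width: 0.0532
gripper_force: 30.0
```

step_arm --pt "0 0 0.4 0 -0.5" --pt "0 0 0.4 0 -0.5" --pt "0 0 0.2 0 -0.5" --pt "0 0 0 0 -0.5" --pt "0 0 0 0 -0.5"

```text
clock: 10.5
tool_pos: [0.6574, -0.0409, 0.0442]
ee_rot: [-0.0, 0.707, 0.707, -0.0]
force: [0.1, -0.1, -0.2]
width: 0.0533
gripper_force: 30.0
```

step_arm --pt "0 0 0.06 0 -0.5" --pt "0 0 0.04 0 -0.5" --pt "0 0 0 0 -0.5" --pt "0 0 0 0 -0.5"

```text
clock: 10.9
tool_pos: [0.6581, -0.0406, 0.0374]
ee_rot: [0.0, 0.707, 0.707, 0.0]
force: [-0.5, -0.6, -1.4]
width: 0.053
gripper_force: 30.0
```

step_arm --pt "0 0 0.025 0 -0.5" --pt "0 0 0 0 -0.5"

```text
clock: 11.1
tool_pos: [0.6579, -0.0406, 0.035]
ee_rot: [0.0, 0.707, 0.707, 0.0]
force: [-0.0, 0.7, -0.8]
width: 0.0535
gripper_force: 30.0
```

step_arm --pt "0 0 0.02 0 -0.5" --pt "0 0 0 0 -0.5"

```text
clock: 11.3
tool_pos: [0.6579, -0.0405, 0.0349]
ee_rot: [-0.0, 0.707, 0.707, -0.0]
force: [-3.4, -0.0, 5.2]
width: 0.0534
gripper_force: 30.0
```

step_arm --pt "0 0 0.015 0 -0.5" --pt "0 0 0 0 -0.5"

```text
clock: 11.5
tool_pos: [0.658, -0.0406, 0.0349]
ee_rot: [-0.0, 0.707, 0.707, -0.0]
force: [-6.5, 0.7, 11.2]
width: 0.053
gripper_force: 30.0
```

step_arm --pt "0 0 -0.04 0 0.6" --pt "0 0 0 0 0.6" --pt "0 0 0 0 0.6" --pt "0 0 -0.3 0 0.6" --pt "0 0 -0.6 0 0.6" --pt "0 0 -0.6 0 0.6" --pt "0 0 -0.6 0 0.6" --pt "0 0 0 0 0.6"

```text
clock: 12.3
tool_pos: [0.6622, -0.0412, 0.2022]
ee_rot: [0.006, 0.707, 0.707, 0.004]
force: [0.8, 0.6, 0.8]
width: 0.0764
gripper_force: 0.0
```

step_arm --pt "-0.3 -0.4 0 0 0.6" --pt "-0.35 -0.42 0 0 0.6" --pt "-0.35 -0.42 0 0 0.6" --pt "-0.35 -0.42 0 0 0.6" --pt "-0.35 -0.42 0 0 0.6" --pt "-0.35 -0.42 0 0 0.6" --pt "-0.35 -0.4 0 0 0.6" --pt "0 0 0 0 0.6"

```text
clock: 13.1
tool_pos: [0.4375, -0.2226, 0.1921]
ee_rot: [-0.0, 0.709, 0.705, -0.001]
force: [0.6, 0.1, -0.4]
width: 0.0762
gripper_force: 0.0
```

step_arm --pt "0 0 0 0 0.6" --pt "0 0 0 0 0.6"

```text
clock: 13.3
tool_pos: [0.4408, -0.2201, 0.1926]
ee_rot: [-0.0, 0.707, 0.707, 0.0]
force: [0.5, 0.6, -0.2]
width: 0.0763
gripper_force: 0.0
```

Run:
```python
from h import *
a=bot.get_image("wrist"); P=cloud(a)
print("white",blob(P,(.439,-.221),.041,.056,.04))
t=bot.get_image("top"); P=cloud(t); cv2.imwrite("pics/top2.png",t["color"])
print("black",blob(P,(.659,-.22),.05,.066,.04),"green",blob(P,(.658,-.041),.053,.07,.04)); print(bot.state()["tool_pos"])
```

```text
white (np.int64(1671), array([ 0.4398, -0.2191,  0.0473]), array([ 0.4399, -0.22  ]), 0.0226)
black (np.int64(305), array([ 0.6583, -0.2207,  0.0557]), array([ 0.6585, -0.2212]), 0.0245) green (np.int64(369), array([ 0.6554, -0.0411,  0.06  ]), array([ 0.6566, -0.0408]), 0.0269)
[ 0.44101694 -0.21981416  0.19270477]
```

Run:
```python
from h import *
a=bot.get_image("wrist"); c=-a["R"].T@a["t"]; print("cam rel tool",(c-bot.state()["tool_pos"]).round(3), a["R"][2].round(2))
P=cloud(dict(np.load("top0.npz"))).reshape(-1,3)
v=np.array([.4395,-.007])
q=P[(P[:,2]>.09)&(P[:,0]<.62)&(P[:,0]>.3)&(abs(P[:,1])<.13)]; d=q[:,:2]-v
print("min dist",np.hypot(*d.T).min())
for th in range(-90,91,15):
    t=np.radians(th); e=np.c_[d@[np.cos(t),np.sin(t)],d@[-np.sin(t),np.cos(t)]]
    gap=np.hypot(np.maximum(abs(e[:,0])-.09,0),np.maximum(abs(e[:,1])-.0375,0)).min()
    print(th,gap.round(3))
s=dict(np.load("scene0.npz")); P=cloud(s).reshape(-1,3); q=P[(P[:,2]>.09)&(P[:,0]<.6)&(P[:,0]>.3)&(P[:,1]<.09)&(P[:,1]>-.1)]
print(len(q), q[np.argsort(q[:,1])][:8].round(3))
```

```text
cam rel tool [0.    0.071 0.169] [-0.   -0.25 -0.97]
min dist 0.11264132828282232
-90 0.028
-75 0.039
-60 0.06
-45 0.075
-30 0.073
-15 0.06
0 0.04
15 0.021
30 0.016
45 0.022
60 0.02
75 0.016
90 0.028
104 [[0.528 0.071 0.148]
 [0.526 0.072 0.149]
 [0.528 0.073 0.152]
 [0.529 0.073 0.154]
 [0.526 0.074 0.152]
 [0.524 0.074 0.15 ]
 [0.521 0.074 0.147]
 [0.53  0.075 0.157]]
```

step_arm --pt "0.4 0 0 0 0.3" --pt "0.5 0 0 0 0.3" --pt "0.5 0 0 0 0.3" --pt "0.5 0 0 0 0.3" --pt "0.5 0 0 0 0.3" --pt "0.43 0 0 0 0.3" --pt "0 0 0 0 0.3" --pt "0 0 0 0 0.3"

```text
clock: 14.25
tool_pos: [0.4406, -0.0074, 0.1929]
ee_rot: [0.0, 0.706, 0.708, -0.0]
force: [0.6, -1.1, 0.3]
width: 0.062
gripper_force: 0.0
```

Run:
```python
from h import *
a=bot.get_image("wrist"); P=cloud(a); cv2.imwrite("pics/w4.png",a["color"])
print("cap",blob(P,(.44,-.007),.07,.1,.03)); print("body",blob(P,(.44,-.007),.02,.056,.03)); print(bot.state()["tool_pos"])
```

```text
cap (np.int64(214), array([ 0.4405, -0.0041,  0.0809]), array([ 0.4403, -0.0059]), 0.0069)
body (np.int64(361), array([0.4404, 0.0006, 0.0398]), array([ 0.4404, -0.0058]), 0.0136)
[ 0.44057265 -0.0080944   0.19291924]
```

View pics/w4.png

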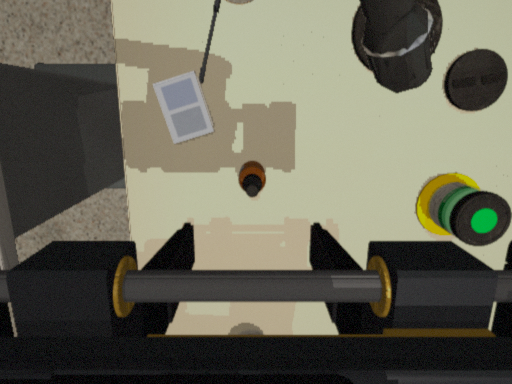

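The vial is at (250,180), centred under the tool. The mic, at (400,40), is clear.

step_arm --pt "0.02 0 0.4 0 0.3" --pt "0 0 0.5 0 0.3" --pt "0 0 0.5 0 0.3" --pt "0 0 0.4 0 0.3" --pt "0 0 0.3 0 0.3" --pt "0 0 0.18 0 0.3" --pt "0 0 0 0 0.3" --pt "0 0 0 0 0"

```text
clock: 15.1
tool_pos: [0.4411, -0.0073, 0.0226]
ee_rot: [0.0, 0.708, 0.707, 0.0]
force: [0.2, 0.2, 0.0]
width: 0.0583
gripper_force: 0.0
```

step_arm --pt "0 0 0 0 -0.3" --pt "0 0 0 0 -0.5" --pt "0 0 0 0 -0.8" --pt "0 0 0 0 -0.8" --pt "0 0 0 0 -0.8" --pt "0 0 -0.1 0 -0.8" --pt "0 0 -0.4 0 -0.8" --pt "0 0 -0.4 0 -0.8"

```text
clock: 15.9
tool_pos: [0.4393, -0.0066, 0.0896]
ee_rot: [-0.001, 0.707, 0.707, -0.001]
force: [-0.8, 0.9, 0.0]
width: 0.0261
gripper_force: 30.0
```

step_arm --pt "0 0 -0.3 0 -0.8" --pt "0 0 0 0 -0.8" --pt "0 0 0 0 -0.8"

```text
clock: 16.2
tool_pos: [0.4404, -0.0067, 0.112]
ee_rot: [0.0, 0.707, 0.707, 0.0]
force: [0.2, -0.6, -1.2]
width: 0.0267
gripper_force: 30.0
```

step_arm --pt "-0.35 0.2 0 0 -0.8" --pt "-0.4 0.45 0 0 -0.8" --pt "-0.4 0.5 0 0 -0.8" --pt "-0.35 0.5 0 0 -0.8" --pt "-0.147 0.5 0 0 -0.8" --pt "0 0.45 0 0 -0.8" --pt "0 0.315 0 0 -0.8" --pt "0 0 0 0 -0.8"

```text
clock: 17.0
tool_pos: [0.6598, -0.1302, 0.1089]
ee_rot: [-0.001, 0.707, 0.707, -0.001]
force: [-0.9, -0.2, 0.3]
width: 0.0262
gripper_force: 30.0
```

step_arm --pt "0 0 0.4 0 -0.8" --pt "0 0 0.4 0 -0.8" --pt "0 0 0.2 0 -0.8" --pt "0 0 0.1 0 -0.8" --pt "0 0 0 0 -0.8" --pt "0 0 0 0 -0.8"

```text
clock: 17.6
tool_pos: [0.6596, -0.1306, 0.0306]
ee_rot: [0.001, 0.707, 0.707, 0.0]
force: [0.2, 0.8, 0.4]
width: 0.0267
gripper_force: 30.0
```

step_arm --pt "0 0 0.08 0 -0.8" --pt "0 0 0 0 -0.8" --pt "0 0 0 0 -0.8"

```text
clock: 17.9
tool_pos: [0.6592, -0.1304, 0.0239]
ee_rot: [0.0, 0.707, 0.707, 0.0]
force: [0.3, -1.2, 0.1]
width: 0.0265
gripper_force: 30.0
```

step_arm --pt "0 0 0.02 0 -0.8" --pt "0 0 0 0 -0.8"

```text
clock: 18.1
tool_pos: [0.6595, -0.1305, 0.0225]
ee_rot: [0.001, 0.707, 0.707, 0.0]
force: [0.1, -0.7, 2.1]
width: 0.0262
gripper_force: 30.0
```

step_arm --pt "0 0 0.02 0 -0.8" --pt "0 0 0 0 -0.8"

```text
clock: 18.3
tool_pos: [0.6595, -0.1305, 0.0225]
ee_rot: [0.0, 0.707, 0.707, 0.0]
force: [-3.8, 0.7, 8.8]
width: 0.0263
gripper_force: 30.0
```

step_arm --pt "0 0 -0.03 0 0.2" --pt "0 0 0 0 0.2" --pt "0 0 0 0 0.2" --pt "0 0 0 0 0.2" --pt "0 0 -0.3 0 0.2" --pt "0 0 -0.6 0 0.3" --pt "0 0 -0.6 0 0.6" --pt "0 0 -0.7 0 0.6"

```text
clock: 19.1
tool_pos: [0.658, -0.1301, 0.1852]
ee_rot: [-0.001, 0.707, 0.707, -0.001]
force: [1.2, -0.1, -0.4]
width: 0.0724
gripper_force: 0.0
```

step_arm --pt "0 0 0 0 0.6" --pt "-0.2 -0.49 0 0 0.6" --pt "-0.2 -0.49 0 0 0.6" --pt "-0.2 -0.49 0 0 0.6" --pt "-0.2 -0.49 0 0 0.6" --pt "-0.2 -0.49 0 0 0.6" --pt "-0.193 -0.477 0 0 0.6" --pt "0 0 0 0 0.6"

```text
clock: 19.9
tool_pos: [0.4362, -0.2206, 0.1841]
ee_rot: [-0.001, 0.708, 0.706, -0.001]
force: [0.5, -1.1, 0.1]
width: 0.0759
gripper_force: 0.0
```

step_arm --pt "0 0 0 0 0.6" --pt "0 0 0 0 0.6"

```text
clock: 20.1
tool_pos: [0.44, -0.2196, 0.1851]
ee_rot: [0.0, 0.707, 0.707, 0.0]
force: [-0.5, -1.2, -0.1]
width: 0.0763
gripper_force: 0.0
```

Run:
```python
from h import *
a=bot.get_image("wrist"); P=cloud(a)
print("white",blob(P,(.439,-.221),.041,.056,.04))
t=bot.get_image("top"); P=cloud(t); cv2.imwrite("pics/top3.png",t["color"][120:320,150:400])
print("vial",blob(P,(.658,-.131),.07,.1,.03),blob(P,(.658,-.131),.02,.06,.025)); print(bot.state()["tool_pos"])
```

```text
white (np.int64(1748), array([ 0.4398, -0.2191,  0.0473]), array([ 0.4398, -0.22  ]), 0.0226)
vial (np.int64(29), array([ 0.6565, -0.1305,  0.0813]), array([ 0.6571, -0.1306]), 0.0066) (np.int64(72), array([ 0.6515, -0.13  ,  0.0409]), array([ 0.6573, -0.1306]), 0.0138)
[ 0.44021707 -0.21940963  0.18506071]
```

View pics/top3.png

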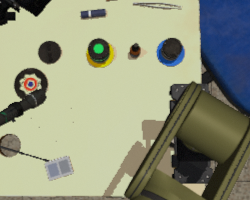

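The crop shows green at (98,48), the vial at (136,50) and black at (172,50), all in place. White is next.

step_arm --pt "0 0 0.45 0 0.6" --pt "0 0 0.6 0 0.6" --pt "0 0 0.6 0 0.6" --pt "0 0 0.35 0 0.6" --pt "0 0 0.16 0 0.6" --pt "0 0 0 0 0.5" --pt "0 0 0 0 0.1" --pt "0 0 0 0 -0.2"

```text
clock: 21.0
tool_pos: [0.4411, -0.2207, 0.0253]
ee_rot: [0.002, 0.707, 0.707, 0.0]
force: [0.2, 1.0, 0.8]
width: 0.0604
gripper_force: 0.0
```

step_arm --pt "0 0 0 0 -0.5" --pt "0 0 0 0 -0.5" --pt "0 0 0 0 -0.5" --pt "0 0 0 0 -0.5" --pt "0 0 0 0 -0.5" --pt "0 0 -0.2 0 -0.5" --pt "0 0 -0.5 0 -0.5" --pt "0 0 -0.6 0 -0.5"

```text
clock: 21.8
tool_pos: [0.4374, -0.2185, 0.1191]
ee_rot: [-0.003, 0.707, 0.707, -0.001]
force: [1.1, -0.7, -0.6]
width: 0.0443
gripper_force: 30.0
```

step_arm --pt "0 0 -0.6 0 -0.5" --pt "0 0 -0.3 0 -0.5" --pt "0 0 0 0 -0.5" --pt "0 0 0 0 -0.5"

```text
clock: 22.2
tool_pos: [0.439, -0.2195, 0.1873]
ee_rot: [-0.0, 0.707, 0.707, -0.0]
force: [1.3, -0.1, -1.1]
width: 0.0445
gripper_force: 30.0
```

step_arm --pt "0.2 0.25 0 0 -0.5" --pt "0.36 0.44 0 0 -0.5" --pt "0.36 0.44 0 0 -0.5" --pt "0.36 0.44 0 0 -0.5" --pt "0.36 0.44 0 0 -0.5" --pt "0.36 0.44 0 0 -0.5" --pt "0.26 0.3 0 0 -0.5" --pt "0.133 0.157 0 0 -0.5"

```text
clock: 23.0
tool_pos: [0.6571, -0.0384, 0.184]
ee_rot: [-0.002, 0.707, 0.708, -0.002]
force: [-0.7, 0.6, -1.3]
width: 0.0443
gripper_force: 30.0
```

step_arm --pt "0 0 0 0 -0.5" --pt "0 0 0.3 0 -0.5" --pt "0 0 0.4 0 -0.5" --pt "0 0 0.3 0 -0.5" --pt "0 0 0.1 0 -0.5" --pt "0 0 0 0 -0.5" --pt "0 0 0 0 -0.5"

```text
clock: 23.7
tool_pos: [0.6577, -0.0411, 0.1067]
ee_rot: [0.001, 0.707, 0.707, 0.0]
force: [0.3, -0.0, -0.3]
width: 0.0442
gripper_force: 30.0
```

Run:
```python
from h import *
t=bot.get_image("scene"); cv2.imwrite("pics/s2.png",cv2.resize(t["color"][80:280,120:400],None,fx=2.5,fy=2.5)); print(bot.state()["tool_pos"])
```

```text
[ 0.65823529 -0.04094949  0.10741482]
```

View pics/s2.png

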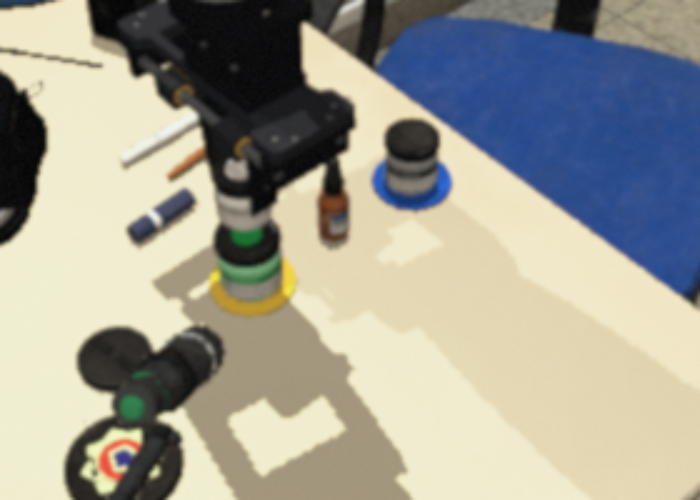

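White is held upright over green at (248,205), with the vial at (333,210) and black at (412,160). I'll lower it until it touches.

step_arm --pt "0 0 0.1 0 -0.5" --pt "0 0 0.1 0 -0.5" --pt "0 0 0.05 0 -0.5" --pt "0 0 0 0 -0.5" --pt "0 0 0 0 -0.5"

```text
clock: 24.25
tool_pos: [0.6574, -0.0403, 0.0866]
ee_rot: [-0.0, 0.707, 0.707, -0.0]
force: [0.3, -0.5, -0.2]
width: 0.044
gripper_force: 30.0
```

step_arm --pt "0 0 0.025 0 -0.5" --pt "0 0 0 0 -0.5"

```text
clock: 24.45
tool_pos: [0.6575, -0.0403, 0.085]
ee_rot: [0.0, 0.707, 0.707, 0.0]
force: [-0.3, 0.5, -0.9]
width: 0.0443
gripper_force: 30.0
```

step_arm --pt "0 0 0.015 0 -0.5" --pt "0 0 0 0 -0.5"

```text
clock: 24.65
tool_pos: [0.6579, -0.0404, 0.0844]
ee_rot: [0.0, 0.707, 0.707, 0.0]
force: [-0.5, -0.6, 1.1]
width: 0.0444
gripper_force: 30.0
```

Contact. I'll release, rise, and move clear.

step_arm --pt "0 0 0 0 0.4" --pt "0 0 0 0 0.4" --pt "0 0 0 0 0.4" --pt "0 0 0 0 0.4" --pt "0 0 -0.3 0 0.4" --pt "0 0 -0.5 0 0.4" --pt "0 0 -0.6 0 0.4" --pt "0 0 -0.5 0 0.4"

```text
clock: 25.45
tool_pos: [0.6576, -0.0404, 0.2287]
ee_rot: [0.0, 0.707, 0.707, 0.0]
force: [0.6, -0.5, -0.3]
width: 0.0664
gripper_force: 0.0
```

step_arm --pt "-0.3 -0.4 0 0 0.4" --pt "-0.4 -0.45 0 0 0.4" --pt "-0.4 -0.45 0 0 0.4" --pt "-0.4 -0.45 0 0 0.4" --pt "-0.4 -0.45 0 0 0.4" --pt "-0.4 -0.45 0 0 0.4" --pt "0 0 0 0 0.4" --pt "0 0 0 0 0.4"

```text
clock: 26.25
tool_pos: [0.4583, -0.2133, 0.2267]
ee_rot: [0.0, 0.708, 0.706, 0.0]
force: [-0.2, 0.4, -0.7]
width: 0.0664
gripper_force: 0.0
```

Run:
```python
from h import *
t=bot.get_image("top"); P=cloud(t); pads(t)
for n,c,a,b,r in [("white",(.658,-.041),.1,.116,.04),("black",(.659,-.22),.05,.066,.04),("vial",(.658,-.131),.07,.1,.03)]: print(n,blob(P,c,a,b,r))
s=bot.get_image("scene"); cv2.imwrite("pics/s3.png",cv2.resize(s["color"][80:280,120:400],None,fx=2.5,fy=2.5))
```

```text
yel 166 fit [ 0.6567 -0.0414] r 0.0349 [ 0.6431 -0.0476  0.0042]
blue 196 fit [ 0.658  -0.2208] r 0.0341 [ 0.6456 -0.218   0.0038]
white (np.int64(277), array([ 0.6553, -0.0415,  0.1077]), array([ 0.6559, -0.0413]), 0.0224)
black (np.int64(305), array([ 0.6584, -0.2206,  0.0557]), array([ 0.6587, -0.2206]), 0.0243)
vial (np.int64(31), array([ 0.6563, -0.1308,  0.0804]), array([ 0.6572, -0.1308]), 0.007)
```

View pics/s3.png

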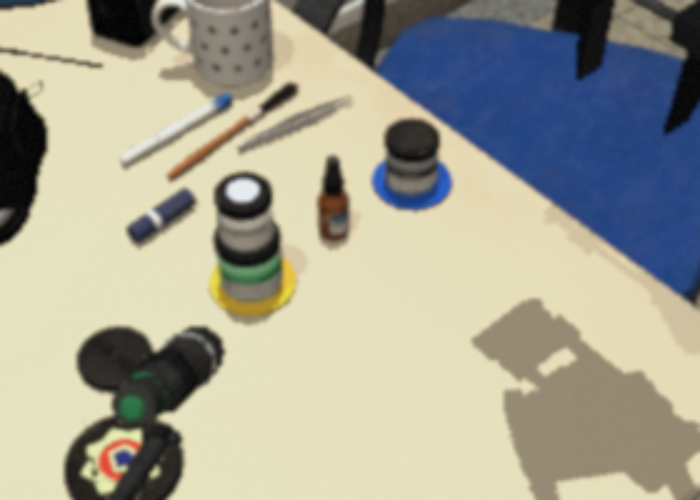

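White stands on green at (245,235), the vial is at (333,205) and black is at (412,160). All are upright and centred.

```bash
python3 -c "
from workcell import bot
print(bot.finish_job())"
```

```text
the job is handed in; nothing more can be done
None
```

The job is handed in at about 26 s on the robot's clock: the last images put the black jar, the white jar (on green) and the vial within about 2 mm of their targets, with green within 1 mm when set down and all four upright; the lens cap and battery were never touched, and no verdict was returned.

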